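# Airflow check at half shutter on a goldsmith's dust extractor

### The job

Set up the bench dust extractor for its airflow reading: first turn the lever of the ball valve to 45 degrees, halfway between closed and open, and then slide the extractor's sprung shutter by its tab to half its travel. The shutter closes by itself if let go, so finish while the gripper is still holding it half open. Leave the other things on the bench where they are.

Things in the scene. Friction and masses are not known exactly. Their poses are not given: they have to be found in the camera images.
- valve: Fixed ball valve (sizes in mm). Origin on the bench under the lever's vertical turning axis, z up. Brass and copper pipe 170 long lies along its y axis, pipe centre 50 up, on a dark base plate 90 x 200. Under the lever is a steel index plate, 90 diameter, top 95 up, with dark ticks for closed (lever points to the valve's -x, across the pipe), 45 degrees, and open (to its -y, along the pipe).
- valve_handle (a joint): Angle of the valve lever in rad: 0 = closed, lever across the pipe; 1.571 = fully open, lever along the pipe; grows counter-clockwise seen from above. It starts closed or partly open (below 30 degrees). It stays where it is left; turning takes about 0.2 Nm.
- handle_grip (a point): Grip point on the valve lever: middle of its section, 75 mm out from the turning axis, 112 above the bench. Lever: level steel bar 12 wide, 14 high (105 to 119 above the bench), reaching 100 out from the axis. The point's x axis points to the turning axis, y lies across the bar. Below it is free down to the pipe's collars (top at 68 above the bench).
- extractor: Fixed dust extractor: grey steel box 140 (its x) x 230 (its y) x 60 mm high, black hose stub on its +x side. Origin on the bench under the box's centre, z up. On top a steel shutter plate covers a dark suction mouth and slides to the extractor's +y to open. Guide rails 9 high at x = +-56; two spring barrels at x = +-40, y = 52 to 112, top 78 above the bench.
- shutter (a joint): Travel of the shutter in m along the extractor's +y: 0 = closed (as it starts), 0.060 = fully open, half is 0.030. A spring closes it: 3 N at 0, 7.5 N at half, 12 N at full travel. On the box's top edge at its -x side three dark ticks mark closed, half (longer) and full for the small pointer on the shutter.
- shutter_tab (a point): Centre of the upright aluminium tab that slides the shutter, 90 mm above the bench; it carries the extractor's axes. Tab: 36 wide along x, 10 thick along y (the sliding direction), 45 high, top 110 above the bench; the plate's top is at 65. There is room for a finger on both faces (+y and -y); push rods 8 thick, top 76 above the bench, run along y at x = +-40.
- jar: Bystander, to be left alone: closed glass jar with metal cap, 60 diameter, 70 high (mm). Origin: centre of its underside or on its middle.
- bowl: Bystander, to be left alone: small open steel bowl, 68 diameter, 30 high (mm). Origin: centre of its underside or on its middle.
- pusher: Bystander, to be left alone: stone pusher, wooden grip 50 x 20 x 18 with flat steel blade (mm). Origin: centre of its underside or on its middle.
- hammer: Bystander, to be left alone: bench hammer lying flat (mm). Origin: centre of its underside or on its middle.
- file: Bystander, to be left alone: flat steel file with wooden handle, about 200 long, lying flat (mm). Origin: centre of its underside or on its middle.
- bangle: Bystander, to be left alone: plain brass ring lying flat, 66 diameter, 14 high (mm). Origin: centre of its underside or on its middle.

How it is judged:
By the outcome, as a careful person would: the job done as asked, in the order asked, and still so for the second after the job is handed in, while the arm keeps its last pose, push and grip.
It also fails if it takes over 48 s, if anything falls off the work surface, if the arm or the gripper's body presses on something with over 40 N, if the wrist force passes 120 N, or if a joint passes its speed limit or range.

### The arm

A 6-joint arm with a two-finger parallel gripper is mounted at the origin on the work surface. World frame = base frame: x ahead of the robot, y to its left, z up, the work surface at z = 0. Lengths are in m, angles in rad, forces in N, time in s.
With the tool pointing down it reaches from about 0.35 to 0.975 m from the base axis. Payload 4.9 kg.
Tool frame: the origin (TCP) lies at the very end of the fingers, on their centre line; the grasp point (between the pads) lies 19 mm behind it; z points along the fingers, y is the line along which they close (so a half turn about z gives the same grasp; the last joint's range is limited). The gripper opens to 85 mm and grips with 20 to 120 N. Pads are 22 mm wide; open, the fingers measure 114 mm over their backs; the gripper's body (76 mm by 85 mm) begins 54 mm behind the grasp point. The pads swing forward as they close: fully open they stand 13 mm farther back than shut.
Start: joints at [-1.277, 0.053, 1.613, -0, 1.476, -0.119], TCP at [0.251, -0.572, 0.231] pointing down, gripper open.
Joint ranges: [-3.01, 3.01], [-1.01, 2.22], [0.06, 2.58], [-1.02, 4.17], [0.09, 2.62], [-3.14, 3.14]. Speed limits (rad/s): [2.57, 2.57, 3.14, 3.14, 3.14, 3.14].

### API

Orientations are given as a unit quaternion [w, x, y, z].
In Python, from plant import manip gives the robot as it stands.
- The arm moves only by the tool play_rows, never from a script. Its argument "series" is a list that holds one entry, the list of rows, each a list of 7 numbers: the shift along the world's x, y, z in m, then the turn, a rotation vector about the world's x, y, z in degrees, then the opening, from 0 (shut) to 1 (fully open). In form: [[[dx, dy, dz, rx, ry, rz, grip], ...]]. A call has 1 to 10 rows; each row shifts and turns the commanded pose from where the row before left it; what a row does not reach is not made up. A row lasts 1/10 s, in which the tool goes at most 50 mm and 8.59 degrees, less where a joint would pass 70% of its speed; a pose out of reach is approached as far as the arm can. A call with a gripper value outside its range is refused whole. The fingers move at their own pace and stop on an object; the grip force is fixed at half the most. Time passes only in rows, so rows that do not move let the fingers close. It gives the time, the measured TCP pose, the force, the opening and the grip force at its end, in the units of the state.
- manip.state(): the state, without advancing time (a new reading comes with each control period).
- manip.grab_frame(name): name is "scene" or "top" or "wrist"; returns a dict with "frame" (384x512x3 uint8, blue, green, red), "mtx" (3x3 intrinsics, pixels), "R" (3x3) and "t" (3): a world point X has camera coordinates R X + t. Camera axes: x right, y down, z forward; pixel columns grow to the right and rows downward; lengths in m; the calibration is good to about 2 mm. The wrist camera is an equidistant fisheye: a pixel r from the principal point sees the ray r / f radians off the axis. A picture is of the moment at which its call begins. There is no depth.
- manip.job_done(): hands the job in; it is judged then, once.
The state is a dict: "time": time; "joint_pos": joint angles; "joint_vel": joint speeds; "joint_efforts": joint torques, N m; "tool_pos": TCP position; "tool_rot": TCP orientation; "contact_force": force on the tool from outside, world axes, zero at the start; "ft_torque": the same for the moment, N m; "gripper_width": opening from 0.0 (shut) to 1.0 (fully open); "grasp_force": force on a finger pad.
Only numpy, scipy, OpenCV 4.12 (cv2) and the standard library are available. Lean on these libraries where they do the work, as an engineer would, in place of code of your own. Each camera call takes 0.05 s, during which the arm holds its last target. There are 200 camera calls.

## Working session

There is one attempt and no reset: what is moved stays moved. The work goes in short steps, Python scripts to look and compute and a tool call to move; the robot and the scene stay as the last step left them, time stands still between calls to the robot, and variables do not carry over. Pictures are saved under pics/ and viewed, at most 10 in all, crops included, and the job is handed in when it is done.

Besides the shell and the picture viewer there is one more tool, called after "Emit:" as name(argument=value, ...) on one line, values as JSON. play_rows: Moves the arm, as the interface text tells. Its arguments: {"type":"object","properties":{"series":{"type":"array"}},"required":["series"]}

```bash
mkdir -p pics; ls
cat > h.py <<'E'
import numpy as np, cv2, pickle
from plant import manip
def shot(n,f):
    d=manip.grab_frame(n); cv2.imwrite(f'pics/{f}.png',d['frame']); pickle.dump(d,open(f'pics/{f}.pkl','wb')); return d
def ray(d,u,v,fish=False):
    K=np.array(d['mtx']);R=np.array(d['R']);t=np.array(d['t'])
    x=(u-K[0,2])/K[0,0];y=(v-K[1,2])/K[1,1]
    if fish:
        r=np.hypot(x,y); c=np.array([x/r*np.sin(r),y/r*np.sin(r),np.cos(r)]) if r>0 else np.array([0,0,1.])
    else: c=np.array([x,y,1.])
    return -R.T@t, R.T@c
def plane(d,u,v,z,fish=False):
    o,r=ray(d,u,v,fish); return o+r*(z-o[2])/r[2]
def proj(d,X,fish=False):
    K=np.array(d['mtx']);c=np.array(d['R'])@X+np.array(d['t'])
    if fish:
        a=np.arctan2(np.hypot(c[0],c[1]),c[2]);p=c[:2]/max(np.hypot(c[0],c[1]),1e-9)*a
    else: p=c[:2]/c[2]
    return np.array([K[0,0]*p[0]+K[0,2],K[1,1]*p[1]+K[1,2]])
E
python3 - <<'E'
from h import *
for n in('scene','top'):
    d=shot(n,n+'0'); print(n,np.round(-np.array(d['R']).T@d['t'],3),np.round(d['mtx'],1).tolist())
s=manip.state();print({k:np.round(v,3).tolist() for k,v in s.items()})
a=[cv2.imread(f'pics/{n}0.png') for n in('scene','top')]
cv2.imwrite('pics/t0b.png',cv2.resize(a[1],(800,600),interpolation=cv2.INTER_CUBIC))
cv2.imwrite('pics/s0b.png',cv2.resize(a[0],(800,600),interpolation=cv2.INTER_CUBIC))
E
```

```text
pics
scene [1.521 0.051 0.974] [[464.2, 0.0, 255.3], [0.0, 464.2, 188.6], [0.0, 0.0, 1.0]]
top [0.385 0.011 0.929] [[358.4, 0.0, 258.3], [0.0, 358.4, 185.8], [0.0, 0.0, 1.0]]
{'time': 0.1, 'joint_pos': [-1.277, 0.053, 1.614, 0.0, 1.476, -0.119], 'joint_vel': [0.001, -0.001, -0.003, 0.0, -0.0, -0.001], 'joint_efforts': [0.001, -39.49, -37.136, -0.0, 0.004, 0.0], 'tool_pos': [0.251, -0.572, 0.23], 'tool_rot': [-0.001, 0.979, 0.205, -0.0], 'contact_force': [1.074, -0.412, -0.392], 'ft_torque': [0.004, 0.065, -0.04], 'grasp_force': 0.0, 'gripper_width': 0.998}
```

View pics/t0b.png

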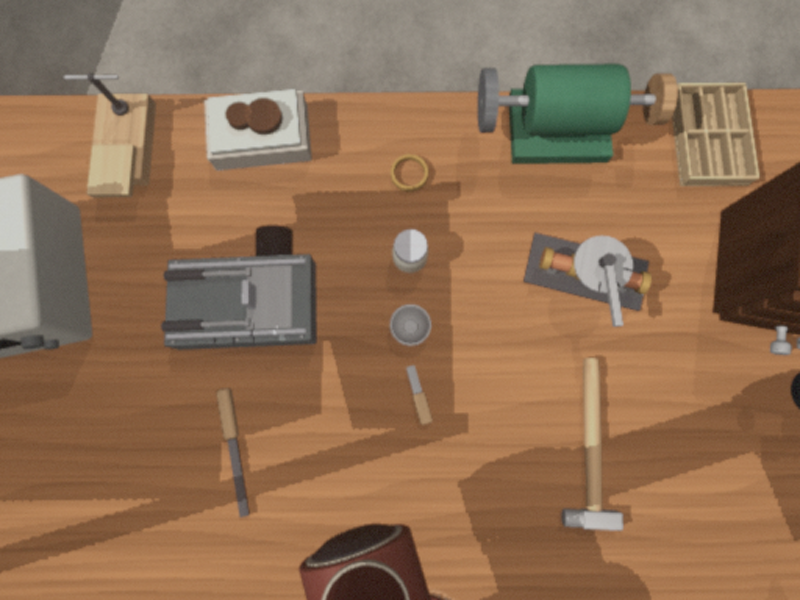

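View pics/s0b.png

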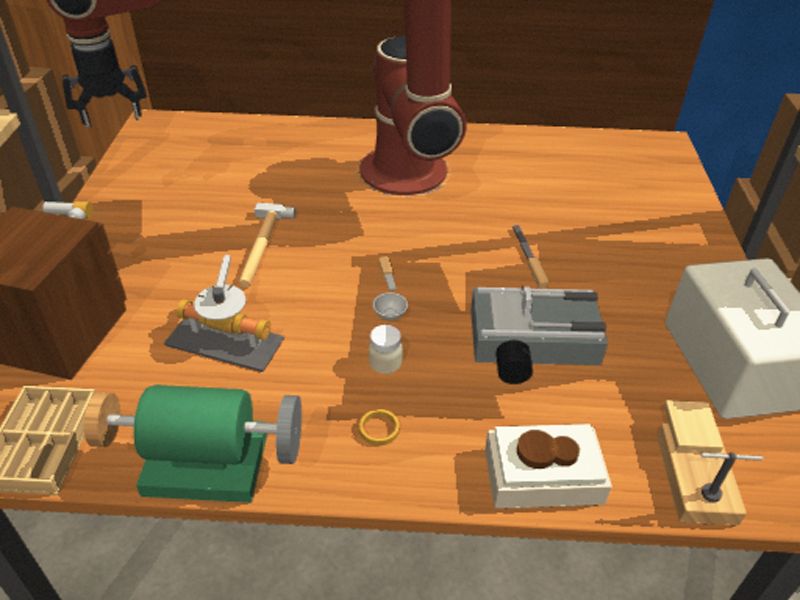

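The top view (800x600 scale) shows the valve at about (609,260), with its lever tip at (618,325). Its base plate corners are near (535,233), (650,265), (640,308) and (525,280). The extractor box spans (165–315, 255–347), with the tab at (247,292) and the hose on +x. The scene view agrees with this.

Run:
```python
from h import *
d=pickle.load(open('pics/top0.pkl','rb'));s=1.5625
P=lambda u,v,z:plane(d,u/s,v/s,z)
f=d['frame'];hsv=cv2.cvtColor(f,cv2.COLOR_BGR2HSV)
# base plate: dark low-saturation pixels near valve
def hull(m,x0,x1,y0,y1):
    k=np.zeros_like(m);k[y0:y1,x0:x1]=m[y0:y1,x0:x1]
    k=cv2.morphologyEx(k,cv2.MORPH_OPEN,np.ones((2,2)))
    ys,xs=np.nonzero(k);return np.c_[xs,ys].astype(np.float32)
m=((hsv[...,1]<70)&(hsv[...,2]<110)).astype(np.uint8)
p=hull(m,330,422,145,203);r=cv2.minAreaRect(p);b=cv2.boxPoints(r)
print('plate px',(b*s).round(),len(p))
w=np.array([P(*(q*s),.006)[:2] for q in b]);print(w.round(3),w.mean(0).round(3),np.linalg.norm(np.diff(w,axis=0),axis=1).round(3))
# index disc: bright grey
m=((hsv[...,1]<50)&(hsv[...,2]>110)).astype(np.uint8)
p=hull(m,360,412,145,215);print('lever/disc bbox',p.min(0)*s,p.max(0)*s)
for z,(u,v) in ((.119,(609,260)),(.119,(618,325)),(.095,(604,264))):print(P(u,v,z).round(3))
# extractor top corners
print('ext',[P(u,v,.06).round(3)[:2].tolist() for u,v in((167,257),(312,253),(316,345),(166,348))])
print('tab',P(247,292,.11).round(3))
cv2.imwrite('pics/crop1.png',np.hstack([cv2.resize(f[140:220,325:425],(400,320),interpolation=2),cv2.resize(f[150:230,100:205][:, :100],(400,320),interpolation=2)]))
```

```text
plate px [[524. 282.]
 [536. 234.]
 [652. 263.]
 [640. 311.]] 1062
[[ 0.587 -0.194]
 [ 0.671 -0.219]
 [ 0.618 -0.414]
 [ 0.536 -0.386]] [ 0.603 -0.303] [0.088 0.202 0.087]
lever/disc bbox [576.5625 237.5   ] [632.8125 326.5625]
[ 0.595 -0.298  0.119]
[ 0.497 -0.303  0.119]
[ 0.595 -0.299  0.095]
ext [[0.622, 0.388], [0.626, 0.156], [0.478, 0.146], [0.476, 0.378]]
tab [0.553 0.243 0.11 ]
```

View pics/crop1.png

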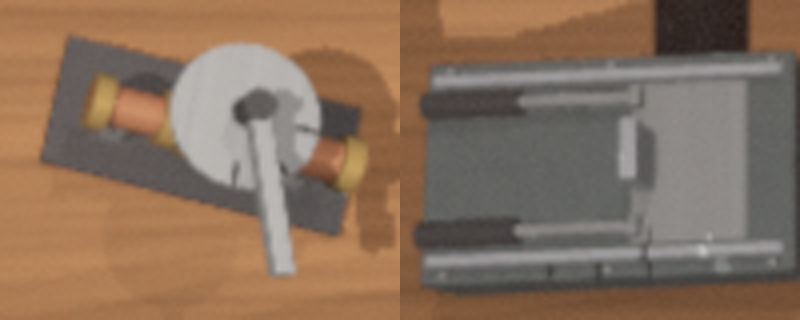

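The crop shows the lever about 18° past the closed tick, with valve yaw about -15° and the 45° tick at (290,180). The tab is at (627,148), with its pointer at the closed tick. I'll move above the lever grip point, turning -21° on the way.

Emit:
play_rows(series=[[[0.027,0.027,0,0,0,-2.1,1],[0.027,0.027,0,0,0,-2.1,1],[0.027,0.027,0,0,0,-2.1,1],[0.027,0.027,0,0,0,-2.1,1],[0.027,0.027,0,0,0,-2.1,1],[0.027,0.027,0,0,0,-2.1,1],[0.027,0.027,0,0,0,-2.1,1],[0.027,0.027,0,0,0,-2.1,1],[0.027,0.027,0,0,0,-2.1,1],[0.027,0.027,0,0,0,-2.1,1]]])

```text
time: 1.1
tool_pos: [0.5214, -0.301, 0.2307]
tool_rot: [-0.0, 1.0, 0.022, -0.0]
contact_force: [-0.8, -0.4, 0.5]
gripper_width: 1.002
grasp_force: 0.0
```

Run:
```python
from h import *
d=shot('wrist','w1'); s=manip.state()
print({k:np.round(s[k],3).tolist() for k in('time','tool_pos','tool_rot','contact_force')})
print(np.round(-np.array(d['R']).T@d['t'],3),np.round(d['mtx'],1).tolist())
for X in([.595,-.298,.119],[.497,-.303,.119],[.595,-.299,.095],[.52,-.302,.119]):print(X,proj(d,np.array(X),True).round()*1.5625)
cv2.imwrite('pics/w1b.png',cv2.resize(d['frame'],(800,600),interpolation=2))
```

```text
{'time': 1.15, 'tool_pos': [0.525, -0.297, 0.231], 'tool_rot': [-0.002, 1.0, 0.024, 0.001], 'contact_force': [0.125, 4.291, -0.129]}
[ 0.594 -0.299  0.373] [[297.3, 0.0, 251.6], [0.0, 297.3, 192.4], [0.0, 0.0, 1.0]]
[0.595, -0.298, 0.119] [392.1875 165.625 ]
[0.497, -0.303, 0.119] [392.1875 337.5   ]
[0.595, -0.299, 0.095] [393.75  165.625]
[0.52, -0.302, 0.119] [392.1875 300.    ]
```

View pics/w1b.png

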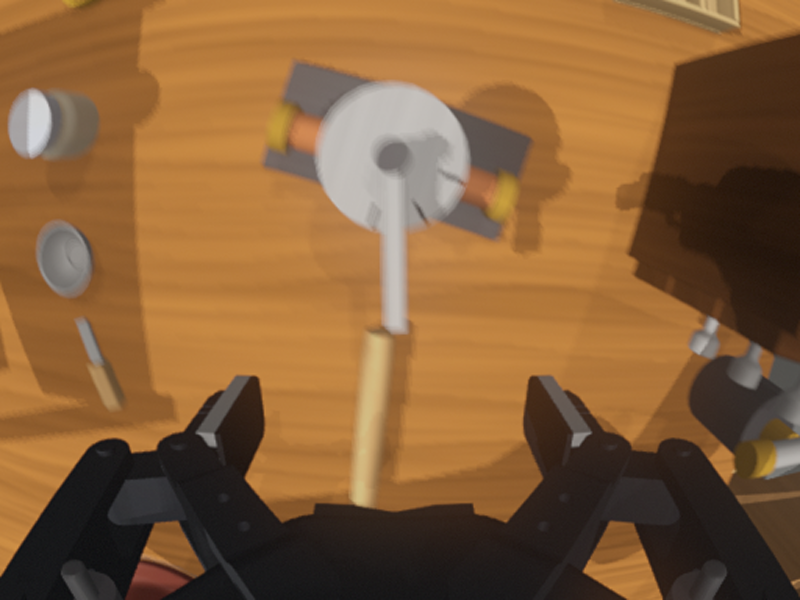

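The wrist view shows the hub at (393,155), the lever's end at (396,332), the disc centre at (393,157), and ticks at (374,217), (421,212) and (453,178).

Run:
```python
from h import *
d=pickle.load(open('pics/w1.pkl','rb'));s=1.5625
P=lambda u,v,z:plane(d,u/s,v/s,z,True)
f=d['frame'];hsv=cv2.cvtColor(f,cv2.COLOR_BGR2HSV)
m=((hsv[...,1]<60)&(hsv[...,2]>120)).astype(np.uint8)
# disc: circle from left/top edges
pts=[]
for v in range(60,140,4):
    xs=np.nonzero(m[v,190:310])[0]
    if len(xs)>20: pts+= [P((190+xs[0])*s,v*s,.095)[:2],P((190+xs[-1])*s,v*s,.095)[:2]]
pts=np.array(pts);
from scipy.optimize import least_squares
q=least_squares(lambda q:np.hypot(*(pts-q[:2]).T)-q[2],[.595,-.298,.045],loss='soft_l1',f_scale=.002).x;print('disc',q.round(4))
# lever edges
mid=[]
for v in range(150,208,4):
    xs=np.nonzero(m[v,235:275])[0]
    if len(xs): 
        a,b=P((235+xs[0])*s,v*s,.119),P((235+xs[-1]+1)*s,v*s,.119); mid.append(np.r_[(a+b)[:2]/2,np.linalg.norm(a-b)])
mid=np.array(mid);print(mid.round(4))
c=np.polyfit(mid[:,0],mid[:,1],1);print('lever deg',180+np.degrees(np.arctan(c[0])),'y at axis',np.polyval(c,q[0]), 'hub',P(393,155,.119).round(3),'tip',P(396,333,.119).round(3))
for u,v in((374,217),(421,212),(453,178)):
    w=P(u,v,.095)[:2]-q[:2];print('tick',np.degrees(np.arctan2(w[1],w[0]))%360,np.hypot(*w).round(3))
m=((hsv[...,1]<70)&(hsv[...,2]<110)).astype(np.uint8);k=np.zeros_like(m);k[35:155,165:345]=m[35:155,165:345]
for c in((293,61),(532,137),(498,239),(264,165)):print('corner',P(*c,.006).round(3))
```

```text
disc [ 0.6007 -0.2977  0.0453]
[[ 0.5573 -0.3009  0.0121]
 [ 0.5538 -0.3011  0.0121]
 [ 0.5503 -0.3012  0.0121]
 [ 0.5468 -0.3018  0.0113]
 [ 0.5433 -0.3016  0.0122]
 [ 0.5397 -0.3017  0.0122]
 [ 0.5361 -0.3019  0.0123]
 [ 0.5325 -0.3021  0.0123]
 [ 0.5289 -0.3022  0.0124]
 [ 0.5252 -0.3029  0.0115]
 [ 0.5216 -0.3035  0.0124]
 [ 0.5179 -0.3036  0.0125]
 [ 0.5141 -0.3034  0.0117]
 [ 0.5103 -0.304   0.0108]
 [ 0.5066 -0.3046  0.0118]]
lever deg 183.93548188821222 y at axis -0.29773462460208344 hub [ 0.601 -0.298  0.119] tip [ 0.5   -0.305  0.119]
tick 166.3550421848812 0.038
tick 210.32209375729843 0.038
tick 253.58835819153347 0.039
corner [ 0.679 -0.216  0.006]
corner [ 0.627 -0.408  0.006]
corner [ 0.542 -0.386  0.006]
corner [ 0.594 -0.196  0.006]
```

The axis is at (0.601, -0.298), the lever at 183.9°, and the 45° target at 210.0°, so it needs to turn +26°. Lever width (12 mm), length (100 mm) and disc radius (45 mm) all check out. I'll go down and grip.

Emit:
play_rows(series=[[[0.001,-0.006,-0.03,0,0,1.3,0.7],[0,0,-0.036,0,0,0,0.7],[0,0,-0.036,0,0,0,0.7],[0,0,-0.036,0,0,0,0.7],[0,0,0,0,0,0,0.7],[0,0,0,0,0,0,0],[0,0,0,0,0,0,0],[0,0,0,0,0,0,0],[0,0,0,0,0,0,0],[0,0,0,0,0,0,0]]])

```text
time: 2.15
tool_pos: [0.5229, -0.308, 0.0964]
tool_rot: [-0.0, 0.999, 0.036, 0.001]
contact_force: [-1.8, 5.5, 7.4]
gripper_width: 0.129
grasp_force: 57.9
```

Emit:
play_rows(series=[[[0,0,0,0,0,0,0],[0,0,0,0,0,0,0]]])

```text
time: 2.35
tool_pos: [0.5229, -0.308, 0.0964]
tool_rot: [-0.0, 0.999, 0.036, 0.001]
contact_force: [-2.8, 5.3, 7.0]
gripper_width: 0.132
grasp_force: 57.9
```

The lever is gripped, at an opening of about 11 mm. I'll turn it along the arc to 210°.

Emit:
play_rows(series=[[[0.0005,-0.003,0,0,0,2.6,0],[0.0005,-0.003,0,0,0,2.6,0],[0.0008,-0.003,0,0,0,2.6,0],[0.0008,-0.003,0,0,0,2.6,0],[0.001,-0.003,0,0,0,2.6,0],[0.001,-0.0029,0,0,0,2.6,0],[0.0012,-0.0028,0,0,0,2.6,0],[0.0012,-0.0028,0,0,0,2.6,0],[0.0014,-0.0028,0,0,0,2.6,0],[0.0014,-0.0027,0,0,0,2.6,0]]])

```text
time: 3.35
tool_pos: [0.5331, -0.3377, 0.0965]
tool_rot: [0.001, 0.966, 0.259, 0.002]
contact_force: [0.3, 2.4, 4.7]
gripper_width: 0.128
grasp_force: 57.6
```

Emit:
play_rows(series=[[[0,0,0,0,0,0,0],[0,0,0,0,0,0,0]]])

```text
time: 3.55
tool_pos: [0.5333, -0.338, 0.0965]
tool_rot: [0.002, 0.966, 0.259, 0.002]
contact_force: [-0.2, 2.3, 5.2]
gripper_width: 0.13
grasp_force: 58.6
```

```bash
cat >> h.py <<'E'
def lever(d,ax=(.6007,-.2977),zt=.119):
    """lever angle (deg) from bright bar rows sampled across 40..62 mm radius at the expected side"""
    g=cv2.cvtColor(d['frame'],cv2.COLOR_BGR2HSV); best=[]
    for r in np.arange(.047,.097,.003):
        hit=[]
        for a in np.arange(180,240,.25):
            X=np.array([ax[0]+r*np.cos(np.radians(a)),ax[1]+r*np.sin(np.radians(a)),zt]);u,v=proj(d,X,True)
            p=g[int(round(v)),int(round(u))]
            if p[1]<60 and p[2]>110: hit.append(a)
        if hit: best.append((round(r,3),np.mean(hit).round(2),round(np.radians(np.ptp(hit))*r*1000,1)))
    return best
E
python3 - <<'E'
from h import *
d=shot('wrist','w2');s=manip.state();print(s['time'],np.round(s['tool_pos'],4))
print(lever(d)); cv2.imwrite('pics/w2b.png',cv2.resize(d['frame'],(800,600),interpolation=2))
E
```

```text
3.6 [ 0.5333 -0.338   0.0964]
[(np.float64(0.047), np.float64(220.8), np.float64(27.1)), (np.float64(0.05), np.float64(221.5), np.float64(29.7)), (np.float64(0.053), np.float64(220.41), np.float64(30.5)), (np.float64(0.056), np.float64(220.76), np.float64(32.5)), (np.float64(0.059), np.float64(213.11), np.float64(29.1)), (np.float64(0.062), np.float64(210.54), np.float64(21.1)), (np.float64(0.065), np.float64(210.8), np.float64(21.8)), (np.float64(0.068), np.float64(211.89), np.float64(22.8)), (np.float64(0.071), np.float64(213.26), np.float64(24.5)), (np.float64(0.074), np.float64(212.53), np.float64(25.5)), (np.float64(0.077), np.float64(212.48), np.float64(23.5)), (np.float64(0.08), np.float64(212.24), np.float64(17.8)), (np.float64(0.083), np.float64(211.88), np.float64(9.8)), (np.float64(0.086), np.float64(212.0), np.float64(9.8)), (np.float64(0.089), np.float64(211.88), np.float64(9.7)), (np.float64(0.092), np.float64(211.88), np.float64(10.8)), (np.float64(0.095), np.float64(211.88), np.float64(10.4))]
```

View pics/w2b.png

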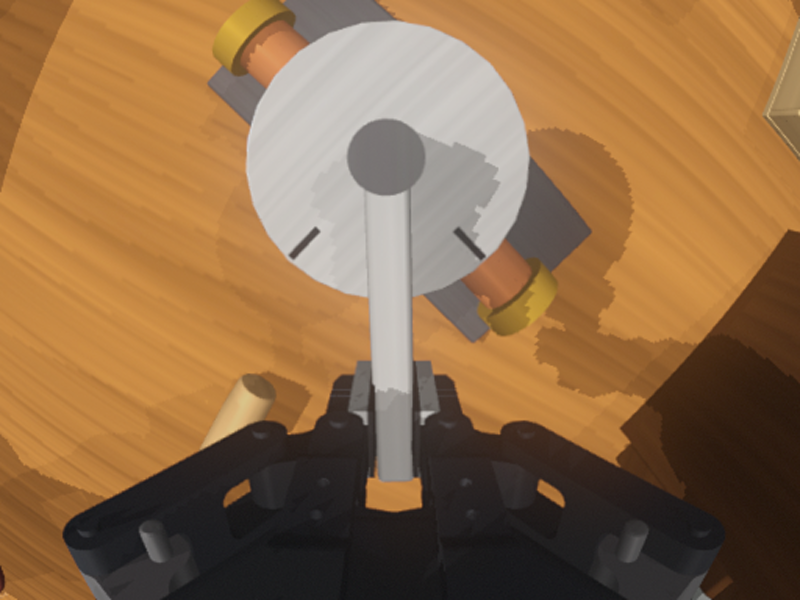

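The close view shows the hub at (386,157), the closed tick from (320,229) to (291,258), and the open tick from (455,229) to (485,258). The lever's midline runs from (388,190) to (395,480), slightly past halfway.

```bash
cat >> h.py <<'E'
def midline(d,rows,lo,hi,thr=130,zt=.119):
    hsv=cv2.cvtColor(d['frame'],cv2.COLOR_BGR2HSV);o=[]
    g=cv2.cvtColor(d['frame'],cv2.COLOR_BGR2GRAY)
    for v in rows:
        xs=np.nonzero((hsv[v,lo:hi,1]<60)&(g[v,lo:hi]>thr))[0]
        a,b=plane(d,lo+xs[0]-.5,v,zt,True),plane(d,lo+xs[-1]+.5,v,zt,True);o.append(np.r_[(a+b)[:2]/2,np.linalg.norm(a-b)])
    o=np.array(o);w=o[-1,:2]-o[0,:2];vv=np.linalg.svd(o[:,:2]-o[:,:2].mean(0))[2][0];vv*=np.sign(vv@w)
    return np.degrees(np.arctan2(vv[1],vv[0]))%360,o
E
python3 - <<'E'
from h import *
d=pickle.load(open('pics/w2.pkl','rb'));s=1.5625
P=lambda u,v,z=.095:plane(d,u/s,v/s,z,True)[:2]
def ang(w):return np.degrees(np.arctan2(w[1],w[0]))%360
a,o=midline(d,range(194,226,3),215,285);print('lever',a,o[:,2].round(4))
for e in(((320,229),(291,258)),((455,229),(485,258))):print('tick dir',ang(P(*e[1])-P(*e[0])))
c=(P(247,160)+P(528,160))/2;print('disc c',c, 'hub',P(386,157,.122),'r',np.linalg.norm(P(247,160)-P(528,160))/2)
for e in((305.5,243.5),(470,243.5)):print(ang(P(*e)-c))
E
```

```text
lever 211.29253258140463 [0.0114 0.0114 0.0115 0.0111 0.0111 0.0111 0.0112 0.0112 0.0113 0.0113
 0.0109]
tick dir 163.29412513530113
tick dir 257.3942962252945
disc c [ 0.59883358 -0.29983885] hub [ 0.59786817 -0.3003513 ] r 0.04419957666039794
166.42167423702807
253.8042321809022
```

The lever is about 1.2° past the target. I'll trim it back, open the gripper, and lift straight up.

Emit:
play_rows(series=[[[-0.0008,0.0014,0,0,0,-1.2,0],[0,0,0,0,0,0,0],[0,0,0,0,0,0,0],[0,0,0,0,0,0,0.7],[0,0,0,0,0,0,0.7],[0,0,0,0,0,0,0.7],[0,0,0,0,0,0,0.7],[0,0,0.03,0,0,0,0.7],[0,0,0.02,0,0,0,0.7],[0,0,0,0,0,0,0.7]]])

```text
time: 4.6
tool_pos: [0.5325, -0.3376, 0.1471]
tool_rot: [0.003, 0.969, 0.248, 0.002]
contact_force: [0.3, -0.6, 0.8]
gripper_width: 0.701
grasp_force: 0.0
```

Emit:
play_rows(series=[[[0,0,0,0,0,0,0.7],[0,0,0,0,0,0,0.7]]])

```text
time: 4.8
tool_pos: [0.5299, -0.3355, 0.1414]
tool_rot: [-0.001, 0.969, 0.248, -0.001]
contact_force: [-0.1, 0.1, 0.1]
gripper_width: 0.695
grasp_force: 0.0
```

Run:
```python
from h import *
d=shot('wrist','w3');cv2.imwrite('pics/w3b.png',cv2.resize(d['frame'],(800,600),interpolation=2))
print(np.round(manip.state()['tool_pos'],4))
```

```text
[ 0.5298 -0.3354  0.1412]
```

View pics/w3b.png

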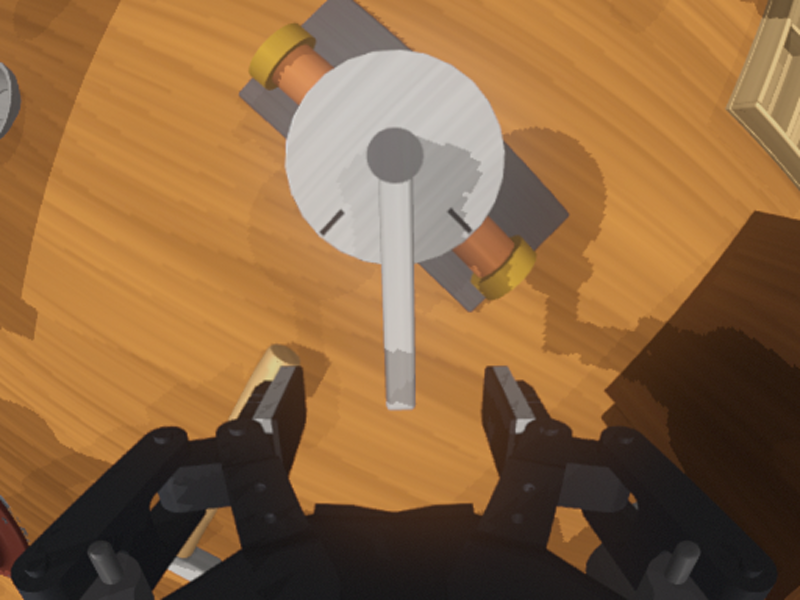

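After release, the lever runs from the hub at (395,155) to its end at (400,405). The ticks are at (332,222) and (459,221), nearly symmetric about it.

Run:
```python
from h import *
d=pickle.load(open('pics/w3.pkl','rb'));s=1.5625
P=lambda u,v,z=.095:plane(d,u/s,v/s,z,True)[:2]
ang=lambda w:np.degrees(np.arctan2(w[1],w[0]))%360
a,o=midline(d,range(172,222,3),225,285);print('lever',a,o[:,2].round(4))
a,o=midline(d,range(172,256,3),225,285,105);print('lever',a,o[:,2].round(4))
c=(P(286,157)+P(504,157))/2;c2=(P(395,50)+P(395,265))/2;print(c,c2)
g=cv2.cvtColor(d['frame'],cv2.COLOR_BGR2GRAY)
A=[]
for x0 in(203,284):
    k=g[132:152,x0:x0+20]<90;ys,xs=np.nonzero(k);w=P((x0+xs.mean())*s,(132+ys.mean())*s)
    print(len(xs),(x0+xs.mean())*s,(132+ys.mean())*s,ang(w-c));A.append(ang(w-c))
print(np.mean(A))
# plate edges
for e in(((569,215),(470,311)),((240,95),(470,311)),((330,0),(240,95))):print(ang(P(*e[1],.006)-P(*e[0],.006)))
```

```text
lever 210.36397433489478 [0.0113 0.0108 0.0108 0.0114 0.0115 0.0115 0.0115 0.0116 0.0116 0.0116
 0.0117 0.0111 0.0112 0.0112 0.0112 0.0113 0.0113]
lever 206.7455672387268 [0.0193 0.0205 0.0211 0.0229 0.0115 0.0115 0.0115 0.0116 0.0116 0.0116
 0.0117 0.0111 0.0112 0.0112 0.0112 0.0113 0.0113 0.0114 0.0108 0.0109
 0.0109 0.0109 0.011  0.0116 0.0117 0.0118 0.0112 0.0106]
[ 0.59879176 -0.30002218] [ 0.59785665 -0.3005381 ]
37 330.8699324324324 221.91722972972974 164.99427387744404
47 458.5771276595745 219.11569148936172 253.65704649973515
209.3256601885896
164.4616681853907
254.78351651940596
165.01251044245095
```

The lever is at 210.3° against a target of about 210°, so that part is done. Next I'll travel high to the extractor.

Emit:
play_rows(series=[[[0,0,0.045,0,0,0,0.7],[0,0,0.045,0,0,0,0.7],[0.003,0.04,0.01,0,0,-3.5,0.7],[0.003,0.045,0,0,0,-3.5,0.7],[0.003,0.045,0,0,0,-3.5,0.7],[0.003,0.045,0,0,0,-3.5,0.7],[0.003,0.045,0,0,0,-3.5,0.7],[0.003,0.045,0,0,0,-3.5,0.7],[0.003,0.045,0,0,0,-3.5,0.7],[0.003,0.045,0,0,0,-3.5,0.7]]])

```text
time: 5.85
tool_pos: [0.554, 0.0208, 0.2418]
tool_rot: [-0.0, 1.0, 0.005, -0.001]
contact_force: [0.9, -0.0, -0.5]
gripper_width: 0.697
grasp_force: 0.0
```

Emit:
play_rows(series=[[[0,0.045,0,0,0,0,0.7],[0,0.045,0,0,0,0,0.7],[0,0.045,0,0,0,0,0.7],[0,0.045,0,0,0,0,0.7],[0,0.035,0,0,0,0,0.7],[0,0,0,0,0,0,0.7],[0,0,0,0,0,0,0.7],[0,0,0,0,0,0,0.7]]])

```text
time: 6.65
tool_pos: [0.5545, 0.233, 0.2423]
tool_rot: [0.0, 1.0, 0.006, -0.001]
contact_force: [0.2, -0.5, -1.0]
gripper_width: 0.7
grasp_force: 0.0
```

Run:
```python
from h import *
d=shot('wrist','w4');cv2.imwrite('pics/w4b.png',cv2.resize(d['frame'],(800,600),interpolation=2))
s=manip.state();print(np.round(s['tool_pos'],4),np.round(s['tool_rot'],4))
```

```text
[0.5547 0.2328 0.2426] [ 3.0e-04  1.0e+00  5.9e-03 -5.0e-04]
```

View pics/w4b.png

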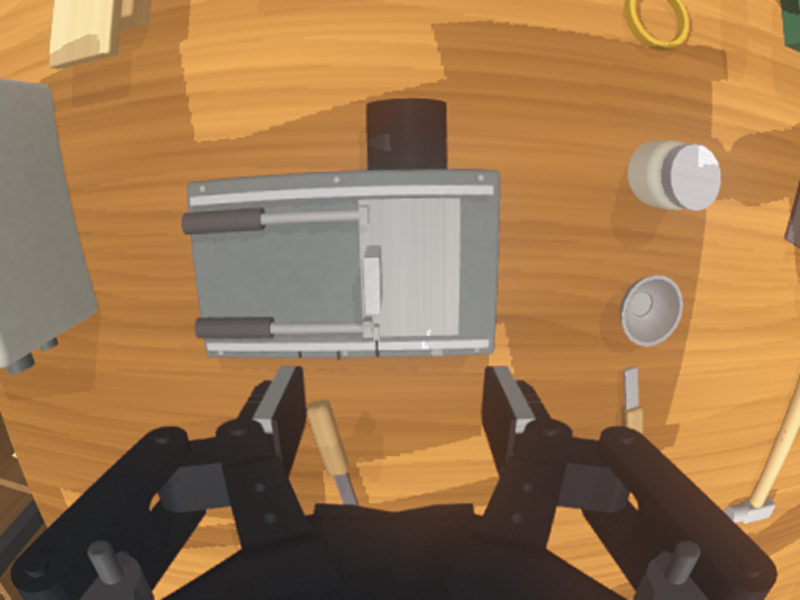

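The tab is at about (373,282). The box top corners are at (189,183), (499,171), (494,354) and (207,356). The pointer is at (376,348), with the half tick at (338,354).

Run:
```python
from h import *
d=pickle.load(open('pics/w4.pkl','rb'));s=1.5625
P=lambda u,v,z=.06:plane(d,u/s,v/s,z,True)[:2]
C=[P(*c) for c in((189,183),(499,171),(494,354),(207,356))];print('box',np.round(C,4).tolist(),np.mean(C,0).round(4))
for i in range(4):
    w=C[(i+1)%4]-C[i];print(np.linalg.norm(w).round(4),np.degrees(np.arctan2(w[1],w[0])).round(1))
for e in(((195,201),(492,188)),((215,347),(490,344))):
    a,b=P(*e[0],.069),P(*e[1],.069);w=a-b;print('rail',a,b,np.degrees(np.arctan2(w[1],w[0]))-90)
g=cv2.cvtColor(d['frame'],cv2.COLOR_BGR2GRAY);print(g[155:205:3,226:250])
for z in(.11,.065):print(z,[P(u,v,z).round(4).tolist() for u,v in((364,248),(381,248),(364,313),(381,313))])
print('ticks',[P(*p,.06).round(4).tolist() for p in((300,355),(338,355),(376,350))])
```

```text
box [[0.6198, 0.3831], [0.6272, 0.1584], [0.4895, 0.153], [0.4829, 0.3804]] [0.5548 0.2687]
0.2249 -88.1
0.1378 -177.8
0.2275 91.7
0.137 1.1
rail [0.60673049 0.37465473] [0.61520313 0.16489562] 2.3130448824513223
rail [0.49482391 0.36839625] [0.50139913 0.15901672] 1.7986907201861584
[[138 139 137 135 171 184 184 185 186 185 184 181 180 183 184 184 182 183
  183 184 185 185 185 185]
 [139 138 138 135 171 185 185 184 164 144 141 141 141 141 141 141 140 142
  177 184 185 185 185 186]
 [137 138 137 139 166 183 184 160 144 142 142 142 142 142 142 142 141 134
  176 184 184 185 186 186]
 [137 139 137 140 166 182 176 153 142 143 145 146 147 148 149 151 133 131
  177 185 185 186 185 186]
 [137 139 138 140 157 171 178 201 206 205 205 206 206 207 207 208 177 140
  166 182 185 186 186 186]
 [137 139 138 139 154 169 173 199 205 205 203 204 204 204 204 206 182 142
  164 182 186 186 186 186]
 [138 139 138 131 141 167 169 197 202 201 202 203 206 207 208 210 197 150
  165 183 186 186 186 186]
 [139 134 131 130 141 167 163 195 204 205 205 205 206 208 210 212 202 151
  153 181 186 187 187 187]
 [139 1
[... 415 characters left out ...]
132 152 172 182 202 206 208 209 210 210 209 210 209 160
  157 183 186 187 188 188]
 [132 130 130 130 131 152 172 177 204 207 206 206 208 210 212 213 213 165
  171 185 187 188 188 188]
 [133 130 130 130 130 143 170 175 202 207 209 209 210 210 213 215 214 175
  181 187 187 188 188 188]
 [133 131 130 131 130 142 170 169 196 201 202 203 211 211 211 211 201 187
  186 188 187 187 188 188]
 [133 132 131 131 130 133 153 129 117 116 116 122 167 182 184 186 188 188
  187 188 187 187 187 188]]
0.11 [[0.5789, 0.2495], [0.579, 0.2393], [0.5379, 0.2496], [0.5381, 0.239]]
0.065 [[0.5709, 0.2522], [0.571, 0.2403], [0.5232, 0.2523], [0.5234, 0.24]]
ticks [[0.4868, 0.3024], [0.4875, 0.2728], [0.4922, 0.2437]]
```

The tab centre is at about (0.5545, 0.245), with yaw about +2°. Tab width and tick spacing (29–30 mm) both check out. I'll go down and grip.

Emit:
play_rows(series=[[[0,0.012,-0.03,0,0,1.3,0.7],[0,0,-0.03,0,0,0,0.7],[0,0,-0.03,0,0,0,0.7],[0,0,-0.03,0,0,0,0.7],[0,0,-0.025,0,0,0,0.7],[0,0,-0.019,0,0,0,0.7],[0,0,0,0,0,0,0.7],[0,0,0,0,0,0,0.7]]])

```text
time: 7.5
tool_pos: [0.555, 0.245, 0.0795]
tool_rot: [0.0, 1.0, 0.017, -0.0]
contact_force: [-0.7, -0.5, 0.1]
gripper_width: 0.702
grasp_force: 0.0
```

Emit:
play_rows(series=[[[0,0,0,0,0,0,0],[0,0,0,0,0,0,0],[0,0,0,0,0,0,0],[0,0,0,0,0,0,0],[0,0,0,0,0,0,0],[0,0,0,0,0,0,0],[0,0,0,0,0,0,0],[0,0,0,0,0,0,0]]])

```text
time: 8.3
tool_pos: [0.5554, 0.2463, 0.0806]
tool_rot: [-0.0, 1.0, 0.018, 0.001]
contact_force: [-1.4, -0.2, 5.6]
gripper_width: 0.11
grasp_force: 60.0
```

Run:
```python
from h import *
d=shot('wrist','w5');cv2.imwrite('pics/w5b.png',cv2.resize(d['frame'],(800,600),interpolation=2))
s=manip.state();print(np.round(s['tool_pos'],4),np.round(s['tool_rot'],4),s['contact_force'])
```

```text
[0.5554 0.2463 0.0806] [-4.000e-04  9.998e-01  1.780e-02  8.000e-04] [-1.88194344  1.48710085  6.66531085]
```

View pics/w5b.png

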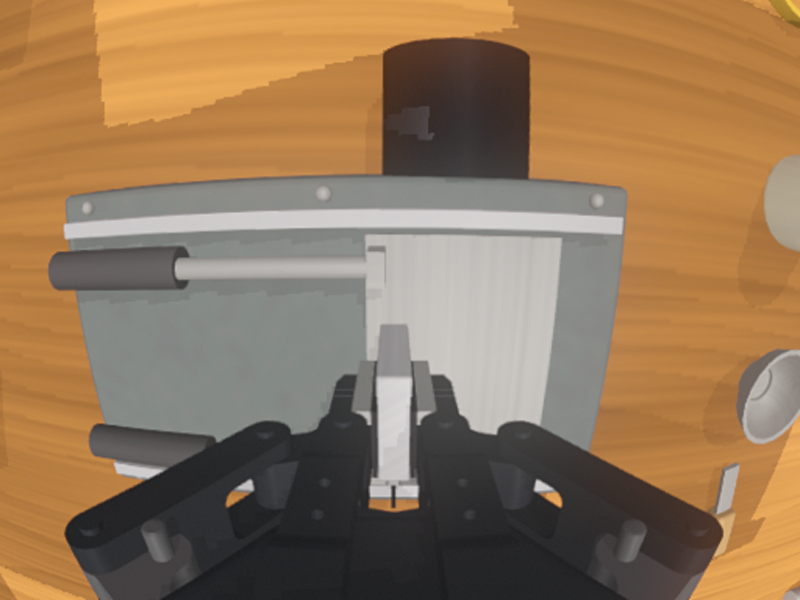

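The tab is held squarely, with the pointer at the closed tick (393,495). I'll slide 30 mm along the extractor's +y.

Emit:
play_rows(series=[[[-0.0001,0.004,0,0,0,0,0],[-0.0001,0.004,0,0,0,0,0],[-0.0001,0.004,0,0,0,0,0],[-0.0001,0.004,0,0,0,0,0],[-0.0002,0.004,0,0,0,0,0],[-0.0002,0.004,0,0,0,0,0],[-0.0002,0.004,0,0,0,0,0],[0,0.002,0,0,0,0,0],[0,0,0,0,0,0,0],[0,0,0,0,0,0,0]]])

```text
time: 9.35
tool_pos: [0.5544, 0.2744, 0.0806]
tool_rot: [0.002, 1.0, 0.018, 0.0]
contact_force: [-1.9, -7.3, 7.2]
gripper_width: 0.106
grasp_force: 60.3
```

Emit:
play_rows(series=[[[0,0,0,0,0,0,0],[0,0,0,0,0,0,0],[0,0,0,0,0,0,0]]])

```text
time: 9.65
tool_pos: [0.5545, 0.2743, 0.0806]
tool_rot: [0.002, 1.0, 0.018, 0.0]
contact_force: [-2.5, -6.8, 7.1]
gripper_width: 0.107
grasp_force: 60.3
```

Run:
```python
from h import *
d=shot('wrist','w6');t=shot('top','t6')
s=manip.state();print(np.round(s['tool_pos'],4),s['contact_force'],s['gripper_width'],s['time'])
a=cv2.resize(d['frame'],(400,300),interpolation=3)
f=t['frame']
cv2.imwrite('pics/c6.png',np.vstack([np.hstack([cv2.resize(d['frame'][290:340,200:300],(400,200),interpolation=2),cv2.resize(f[150:230,325:425],(400,200),interpolation=2)]),cv2.resize(d['frame'],(512,384))[:, :].copy() if 0 else cv2.resize(f[150:230,95:255],(800,400),interpolation=2)]))
# shutter plate edge, wrist view row ~165 (before/after)
for n in('w5','w6'):
    e=pickle.load(open(f'pics/{n}.pkl','rb'))
    g=cv2.cvtColor(e['frame'],cv2.COLOR_BGR2GRAY).astype(int)
    for v in(156,):
        r=cv2.GaussianBlur(g[v:v+6].mean(0)[None].astype(np.float32),(5,1),0)[0];gr=np.gradient(r)
        i=[k for k in range(60,400) if abs(gr[k])>8];print(n,v,[(k,round(gr[k]),plane(e,k,v+2.5,.065,True)[:2].round(4).tolist()) for k in i])
```

```text
[0.5544 0.2743 0.0806] [-1.53529754 -7.47036166  8.20928965] 0.10111107980867531 9.75
w5 156 [(118, 11, [0.5992, 0.3238]), (119, 12, [0.5992, 0.3231]), (120, 10, [0.5992, 0.3225]), (233, 10, [0.6003, 0.2568]), (246, 11, [0.6006, 0.2497]), (247, 10, [0.6006, 0.2492]), (358, -14, [0.6037, 0.187]), (359, -15, [0.6038, 0.1864]), (360, -9, [0.6038, 0.1858])]
w6 156 [(162, 8, [0.5986, 0.3243]), (163, 15, [0.5986, 0.3237]), (164, 18, [0.5986, 0.3231]), (165, 12, [0.5986, 0.3225]), (233, 9, [0.5994, 0.2846]), (246, 11, [0.5997, 0.2776]), (247, 9, [0.5997, 0.2771]), (357, -9, [0.6027, 0.2155]), (358, -16, [0.6028, 0.2149]), (359, -15, [0.6028, 0.2142])]
```

View pics/c6.png

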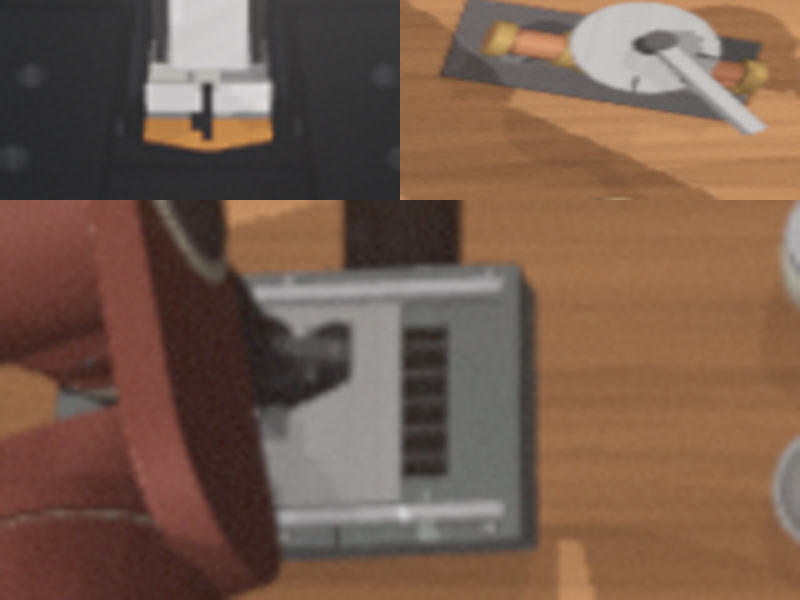

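The tab has moved 28 mm by tool pose, plate edges and spring force. The pointer sits about 1.5–2 mm short of the half tick, and the valve is still at 45°. I'll add about 2 mm.

Emit:
play_rows(series=[[[0,0.002,0,0,0,0,0],[0,0,0,0,0,0,0],[0,0,0,0,0,0,0],[0,0,0,0,0,0,0],[0,0,0,0,0,0,0],[0,0,0,0,0,0,0]]])

```text
time: 10.35
tool_pos: [0.5544, 0.2762, 0.0806]
tool_rot: [0.002, 1.0, 0.018, 0.0]
contact_force: [-2.2, -7.5, 7.8]
gripper_width: 0.106
grasp_force: 60.4
```

Run:
```python
from h import *
d=shot('wrist','w7')
s=manip.state();print(np.round(s['tool_pos'],4),s['contact_force'],s['gripper_width'],s['grasp_force'],s['time'])
cv2.imwrite('pics/c7.png',cv2.resize(d['frame'][295:335,215:285],(700,400),interpolation=2))
g=cv2.cvtColor(d['frame'],cv2.COLOR_BGR2GRAY).astype(np.float32)
r=cv2.GaussianBlur(g[156:162].mean(0)[None],(5,1),0)[0];gr=np.gradient(r);print([(k,plane(d,k,158.5,.065,True)[1].round(4)) for k in range(225,400) if abs(gr[k])>8])
```

```text
[0.5544 0.2762 0.0806] [-2.70297028 -8.31704032  8.38300988] 0.09820776165437604 60.3656941652298 10.4
[(233, np.float64(0.2866)), (246, np.float64(0.2796)), (247, np.float64(0.279)), (357, np.float64(0.2174)), (358, np.float64(0.2168)), (359, np.float64(0.2162))]
```

View pics/c7.png

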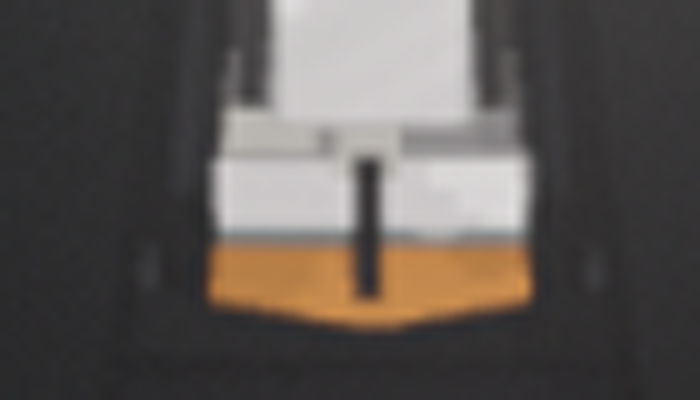

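The pointer at (368,190) now lines up with the half tick at (368,270), and travel is 29.9 mm. I'm handing in.

```bash
python3 -c "
from plant import manip
print(manip.job_done())"
```

```text
the job is handed in; nothing more can be done
None
```

I set the valve lever to 45° (within about 1° by camera) and then slid the shutter to half travel (about 30 mm, pointer on the half tick); the gripper was still holding it there when I handed in at about 10 s.

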